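# Find the loose clamp bolt on the cell changer and hold its cap open

### The job

First slide the round steel parts dish along the bench, without lifting it, until it sits fully on the round rubber pad; then tap the cell changer's three clamp bolts from above until you find the loose one, which gives and stays sunk. Lift only that bolt's cap by its handle to about 45 degrees and finish while still holding it open for the colleague across the bench; leave the other caps shut and everything else where it is.

Things in the scene. Friction and masses are not known exactly. Their poses are not given: they have to be found in the camera images.
- changer: sample-cell changer: fixed white and grey block 162 mm deep (its x, from -60 to +102.5 mm), 270 mm wide (y) and 60 mm high, on the bench; origin on the bench under the port row, x axis from the robot's side towards the far side, y to the left, z up. Three identical stations, left, middle, right, at y = +80, 0, -80 mm: each has a hinged grey cap (over the port) and, on the far side at x = +70 mm, a steel clamp bolt
- dish_center (a point): round open steel parts dish, outer diameter 88 mm at the foot and 100 mm at the rim, 28 mm high, wall and floor 3 mm, 0.25 kg, loose on the bench, empty; point: its centre, half-way up (14 mm above the bench)
- pad: flat dark round rubber pad, 120 mm across, 1 mm thick, flush (no edge to climb), fixed on the bench; origin at its centre
- bolttop_left (a point): left clamp bolt: upright steel socket-head bolt, head 18 mm in diameter and 10 mm tall; point: the centre of its top, 74 mm above the bench at the start; moves with the bolt
- bolt_left (a joint): how far the left bolt has sunk: 0 at the start for tight and loose bolts alike; a tight bolt does not give (under about 2 mm when pushed hard), the loose one sinks 8 mm under a downward push of about 3 to 5 N and stays down (m)
- handle_left (a point): left cap's handle: middle of a level steel bar, 10 mm in diameter, 36 mm long along the changer's y, carried on one 8 mm stem in its middle, 29 mm above the cap's top face when shut (95 mm above the bench), 18 mm to the far side of the changer's origin; moves with the cap
- hinge_left (a point): left cap's hinge axis, along the changer's y, on the cap's robot-side edge, 64 mm above the bench; the handle bar lies 52 mm to the far side of it and 31 mm above it when shut
- cap_left (a joint): opening angle of the left cap (62 x 52 x 8 mm, 0.12 kg): 0 shut, grows as its far edge is lifted up and over towards the robot; stop at 1.2; falls shut when let go (rad)
- bolttop_middle (a point): middle clamp bolt: upright steel socket-head bolt, head 18 mm in diameter and 10 mm tall; point: the centre of its top, 74 mm above the bench at the start; moves with the bolt
- bolt_middle (a joint): how far the middle bolt has sunk: 0 at the start for tight and loose bolts alike; a tight bolt does not give (under about 2 mm when pushed hard), the loose one sinks 8 mm under a downward push of about 3 to 5 N and stays down (m)
- handle_middle (a point): middle cap's handle: middle of a level steel bar, 10 mm in diameter, 36 mm long along the changer's y, carried on one 8 mm stem in its middle, 29 mm above the cap's top face when shut (95 mm above the bench), 18 mm to the far side of the changer's origin; moves with the cap
- hinge_middle (a point): middle cap's hinge axis, along the changer's y, on the cap's robot-side edge, 64 mm above the bench; the handle bar lies 52 mm to the far side of it and 31 mm above it when shut
- cap_middle (a joint): opening angle of the middle cap (62 x 52 x 8 mm, 0.12 kg): 0 shut, grows as its far edge is lifted up and over towards the robot; stop at 1.2; falls shut when let go (rad)
- bolttop_right (a point): right clamp bolt: upright steel socket-head bolt, head 18 mm in diameter and 10 mm tall; point: the centre of its top, 74 mm above the bench at the start; moves with the bolt
- bolt_right (a joint): how far the right bolt has sunk: 0 at the start for tight and loose bolts alike; a tight bolt does not give (under about 2 mm when pushed hard), the loose one sinks 8 mm under a downward push of about 3 to 5 N and stays down (m)
- handle_right (a point): right cap's handle: middle of a level steel bar, 10 mm in diameter, 36 mm long along the changer's y, carried on one 8 mm stem in its middle, 29 mm above the cap's top face when shut (95 mm above the bench), 18 mm to the far side of the changer's origin; moves with the cap
- hinge_right (a point): right cap's hinge axis, along the changer's y, on the cap's robot-side edge, 64 mm above the bench; the handle bar lies 52 mm to the far side of it and 31 mm above it when shut
- cap_right (a joint): opening angle of the right cap (62 x 52 x 8 mm, 0.12 kg): 0 shut, grows as its far edge is lifted up and over towards the robot; stop at 1.2; falls shut when let go (rad)
- mouse: bystander, leave alone: computer mouse, 105 x 60 x 33 mm; origin at its underside
- screwdriver: bystander, leave alone: black-handled screwdriver, 160 mm, lying to the right of the changer
- marker: bystander, leave alone: grey marker pen, 134 mm, lying
- jar: bystander, leave alone: amber jar, 56 mm across, 70 mm high; origin at its underside
- bottle: bystander, leave alone: small amber bottle, 48 mm across, 100 mm high; origin at its underside
- cuvettebox: bystander, leave alone: white box of cuvettes, 60 x 110 mm, 40 mm high; origin at its underside
Things that resemble listed ones, but are neither listed nor needed, are in the scene too. Of the things that look like the part that bears dish_center, take the one that is farthest to the robot's left at the start.

How it is judged:
On the way, in this order (a step that is already met when the one before it is completed fails the run):
1. the parts dish is on the pad, at rest (horizontal distance between dish_center and pad below 0.02 m and height (world z) of dish_center below 0.02 m and linear speed of dish below 0.02 m/s), for 0.2 s.
2. the loose bolt is tapped down (value of joint any of bolt_left, bolt_middle, bolt_right above 0.005 m), for 0.1 s.
3. the loose bolt's cap is lifted open, the others shut (((value of joint bolt_left above 0.005 m and value of joint cap_left above 0.6 rad and value of joint each of cap_middle, cap_right below 0.1 rad) or (value of joint bolt_middle above 0.005 m and value of joint cap_middle above 0.6 rad and value of joint each of cap_left, cap_right below 0.1 rad) or (value of joint bolt_right above 0.005 m and value of joint cap_right above 0.6 rad and value of joint each of cap_left, cap_middle below 0.1 rad))), for 0.2 s.
At the end, for the whole second after the job is handed in: The dish's centre is within 20 mm of the pad's centre and the dish is down on the bench; the loose bolt is sunk by over 5 mm; its cap is open by more than 0.6 rad (34 degrees), still, and held by the fingers; the other two caps are shut (under 0.1 rad) (horizontal distance between dish_center and pad below 0.02 m and height (world z) of dish_center below 0.02 m and ((value of joint bolt_left above 0.005 m and value of joint cap_left above 0.6 rad and value of joint each of cap_middle, cap_right below 0.1 rad and contact force between the fingers and cap_left above 0.2 N and velocity of joint cap_left between -0.1 and 0.1 rad/s) or (value of joint bolt_middle above 0.005 m and value of joint cap_middle above 0.6 rad and value of joint each of cap_left, cap_right below 0.1 rad and contact force between the fingers and cap_middle above 0.2 N and velocity of joint cap_middle between -0.1 and 0.1 rad/s) or (value of joint bolt_right above 0.005 m and value of joint cap_right above 0.6 rad and value of joint each of cap_left, cap_middle below 0.1 rad and contact force between the fingers and cap_right above 0.2 N and velocity of joint cap_right between -0.1 and 0.1 rad/s))); the arm keeps its last pose, push and grip.
It fails at once if a cap is opened while its bolt has not been found loose ((value of joint cap_left above 0.15 rad and value of joint bolt_left below 0.004 m) or (value of joint cap_middle above 0.15 rad and value of joint bolt_middle below 0.004 m) or (value of joint cap_right above 0.15 rad and value of joint bolt_right below 0.004 m)).
It fails at once if the dish is lifted instead of slid (height (world z) of dish_center above 0.034 m).
It fails at once if a bystander is disturbed (moved over 30 mm) (distance of any of mouse, screwdriver, marker, jar, bottle, cuvettebox from where it was at the start of the episode above 0.03 m).
It also fails if it takes over 72 s, if anything falls off the work surface, if the arm or the gripper's body presses on something with over 40 N, if the wrist force passes 120 N, or if a joint passes its speed limit or range.

### The arm

A 7-joint arm with a two-finger parallel gripper is mounted at the origin on the work surface. World frame = base frame: x ahead of the robot, y to its left, z up, the work surface at z = 0. Lengths are in m, angles in rad, forces in N, time in s.
With the tool pointing down it reaches from about 0.375 to 0.925 m from the base axis. Payload 3.1 kg.
Tool frame: the origin (TCP) lies between the finger pads; the fingertips stand 19 mm ahead of it and the grasp point (between the pads) is the TCP; z points along the fingers, y is the direction in which the jaws open and shut (so a half turn about z gives the same grasp; the last joint's range is limited). The gripper opens to 85 mm and grips with 20 to 120 N. Pads are 22 mm wide; open, the fingers measure 114 mm over their backs; the gripper's body (76 mm by 85 mm) begins 54 mm behind the grasp point. The pads swing forward as they close: fully open they stand 13 mm farther back than shut.
Start: joints at [-1.226, 0.383, 0.044, 1.598, -0.018, 1.161, -0.05], TCP at [0.278, 0.587, 0.25] pointing down, gripper open.
Joint ranges: [-2.61, 2.61], [-0.41, 2.15], [-1.48, 1.57], [0, 2.5], [-1.57, 4.71], [0.05, 1.97], [-2.85, 2.85]. Speed limits (rad/s): [2.79, 2.79, 3.14, 3.14, 3.14, 3.14, 3.14].

### API

Orientations are given as a unit quaternion [x, y, z, w].
In Python, from bench import move_ptp, movel, move_j, move_gripper, pause, inverse_kinematics, read_camera, camera_params, MotionError, sign_off, look_for, tip_of, read_time_s, read_qpos, read_joint_vel, read_effort, read_eef_pos, read_tcp_rot, read_ft_force, read_ft_torque, read_finger_gap gives the robot as it stands. Calls block until the motion is done:
- move_ptp(position, orientation): joint-space move of the TCP to a pose.
- movel(position, orientation=None, speed=0.15): straight line of the TCP; orientation=None keeps the orientation; speed is the mean speed in m/s.
- move_j(angles): joint-space move.
- move_gripper(opening, effort=None): finger opening in m; effort is the grip in N (None keeps the last); returns when the fingers have stopped.
- pause(seconds).
- inverse_kinematics(position, orientation): joint angles nearest the present ones, or None.
- read_camera(name): name is "scene" or "top"; returns the picture (400x640x3 uint8, red, green, blue); there is no depth.
- camera_params(name): a dict with "K" (3x3 intrinsics, pixels), "dist_coeffs" ([k1, k2, p1, p2, k3] as OpenCV has them; the pictures are not rectified), "camera_from_world" (4x4, takes a point from world to camera coordinates). Camera axes: x right, y down, z forward; pixel columns grow to the right and rows downward; lengths in m; the calibration is good to about 2 mm. A picture is of the moment at which its call begins. camera_params takes no time and is no camera call.
A pose or a line that the arm cannot do raises MotionError and nothing moves.
- sign_off(): hands the job in, once; it reports no verdict.
Trained networks look in the newest picture that a camera, given by its name, has taken for a name from the list of things; names that differ only in an ending like _2 or _b are one class to them, and where a whole thing is asked for, a point or a joint stands for the part that bears it (a point fixed in the world has none). Each returns a list of dicts, best first, with "confidence" (0 to 1); they miss things now and then, are a little off and sometimes report something else, mostly with a low value. They report only what shows in the picture. A call takes as long as a camera call. They do not tell look-alikes from the thing itself.
- look_for(camera, name): "at" ([column, row] in pixels, amid what is visible of it).
- tip_of(camera, name): "at" ([column, row] in pixels: a listed point, or the origin of a listed thing).
Readings, each from a call of its own:
- read_time_s(): time.
- read_qpos(): joint angles.
- read_joint_vel(): joint speeds.
- read_effort(): joint torques, N m.
- read_eef_pos(): TCP position.
- read_tcp_rot(): TCP orientation.
- read_ft_force(): force on the tool from outside, world axes, zero at the start.
- read_ft_torque(): the same for the moment, N m.
- read_finger_gap(): finger opening in m.
Only numpy, scipy, OpenCV 4.12 (cv2) and the standard library are available. Lean on these libraries where they do the work, as an engineer would, in place of code of your own. Each camera call takes 0.05 s, during which the arm holds its last target.

## Working session

There is one attempt and no reset: what is moved stays moved. The work goes in short steps, each a Python script; the robot and the scene stay as the last script left them, time stands still between calls to the robot, and variables do not carry over. Pictures are saved under pics/ and viewed, and the job is handed in when it is done.

```bash
ls; mkdir -p pics; python3 - <<'E'
from bench import *
import cv2
for c in("scene","top"):
    im=read_camera(c); cv2.imwrite(f"pics/{c}0.png",im[:,:,::-1])
    p=camera_params(c); print(c,p)
    for n in("dish_center","pad","changer","bolttop_left","handle_middle","mouse","screwdriver","marker","jar","bottle","cuvettebox"):
        print(n,[( [round(float(v)) for v in d["at"]],round(d["confidence"],2)) for d in tip_of(c,n)])
print(read_time_s())
E
```

```text
pics
scene {'K': array([[468.90461807,   0.        , 316.56648709],
       [  0.        , 468.90461807, 209.35698781],
       [  0.        ,   0.        ,   1.        ]]), 'dist_coeffs': array([-0.00707477,  0.        ,  0.        ,  0.        ,  0.        ]), 'camera_from_world': array([[-0.87357034,  0.48665696,  0.00631343,  0.46371755],
       [ 0.30115113,  0.55067885, -0.77849907, -0.10437618],
       [-0.38233866, -0.6781724 , -0.627614  ,  1.53998884],
       [ 0.        ,  0.        ,  0.        ,  1.        ]])}
dish_center [([358, 198], 0.82), ([392, 228], 0.71), ([295, 194], 0.63), ([395, 267], 0.58), ([259, 278], 0.28)]
pad [([342, 287], 0.93)]
changer [([306, 218], 0.55)]
bolttop_left [([293, 216], 0.53)]
handle_middle [([295, 193], 0.67)]
mouse [([315, 152], 0.55)]
screwdriver [([258, 163], 0.74)]
marker [([465, 320], 0.66), ([227, 226], 0.4), ([328, 208], 0.31)]
jar [([417, 343], 0.8)]
bottle [([260, 277], 0.65)]
cuvettebox [([228, 228], 0.71)]
top {'K': array([[425.17438478,   0.        , 318.69311273],
       [  0.        , 425.17438478, 190.63481474],
       [  0. 
[... 166 characters left out ...]
941, -0.99988861, -0.00757611,  0.01135559],
       [-0.99354766, -0.01192328, -0.11278688,  0.54854261],
       [ 0.11268398,  0.0089776 , -0.99359032,  1.26294158],
       [ 0.        ,  0.        ,  0.        ,  1.        ]])}
dish_center [([242, 220], 0.94), ([343, 258], 0.84), ([287, 254], 0.82), ([320, 183], 0.68), ([255, 180], 0.22)]
pad [([258, 177], 0.62)]
changer [([346, 195], 0.65), ([318, 202], 0.35)]
bolttop_left [([316, 165], 0.5)]
handle_middle [([345, 186], 0.66)]
mouse [([450, 260], 0.96)]
screwdriver [([450, 194], 0.58), ([366, 127], 0.15)]
marker [([177, 243], 0.65)]
jar [([185, 198], 0.73)]
bottle [([297, 129], 0.7), ([241, 219], 0.67)]
cuvettebox [([367, 130], 0.64)]
1.2
```

View pics/scene0.png

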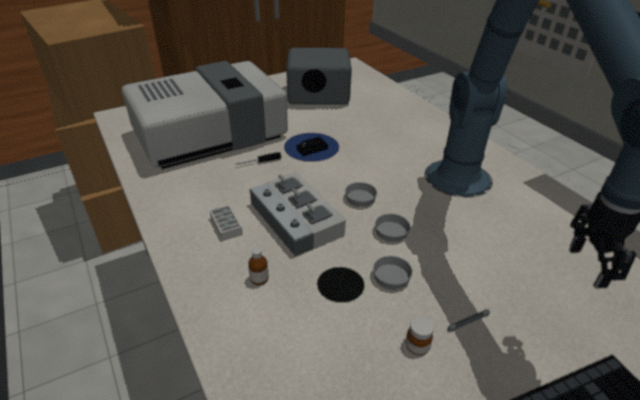

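View pics/top0.png

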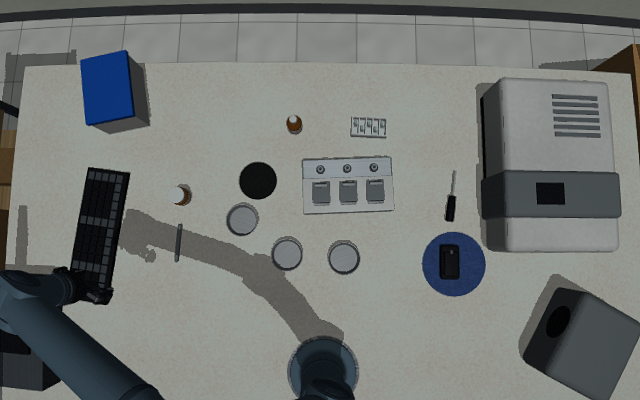

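```bash
cat > h.py <<'E'
from bench import *
import numpy as np, cv2
from scipy.spatial.transform import Rotation as R
P={c:camera_params(c) for c in("scene","top")}
def ray(c,uv):
    p=P[c];n=cv2.undistortPoints(np.array([[uv]],float),p["K"],p["dist_coeffs"])[0,0]
    T=p["camera_from_world"];Rm=T[:3,:3];o=-Rm.T@T[:3,3];d=Rm.T@np.array([n[0],n[1],1]);return o,d/np.linalg.norm(d)
def atz(c,uv,z):
    o,d=ray(c,uv);return o+d*(z-o[2])/d[2]
def tri(a,b):
    A=np.zeros((3,3));B=np.zeros(3);rs=[ray("scene",a),ray("top",b)]
    for o,d in rs:
        M=np.eye(3)-np.outer(d,d);A+=M;B+=M@o
    x=np.linalg.solve(A,B);return x,[float(np.linalg.norm((np.eye(3)-np.outer(d,d))@(x-o))) for o,d in rs]
def proj(c,X):
    p=P[c];T=p["camera_from_world"];r,_=cv2.Rodrigues(T[:3,:3])
    return cv2.projectPoints(np.array(X,float).reshape(-1,3),r,T[:3,3],p["K"],p["dist_coeffs"])[0][:,0]
def crop(c,box,name,s=6,im=None):
    im=read_camera(c) if im is None else im
    x0,y0,x1,y1=box;k=im[y0:y1,x0:x1,::-1]
    cv2.imwrite(f"pics/{name}.png",cv2.resize(k,None,fx=s,fy=s,interpolation=cv2.INTER_CUBIC));return im
def down(yaw): # jaw y axis direction at angle yaw+90 ; tool z down
    return R.from_matrix(np.column_stack([[np.cos(yaw),np.sin(yaw),0],[np.sin(yaw),-np.cos(yaw),0],[0,0,-1]])).as_quat()
E
python3 - <<'E'
from h import *
t=crop("top",(205,135,335,235),"t1",6)
crop("top",(295,150,400,220),"t2",7,t)
s=crop("scene",(240,165,350,255),"s2",7)
crop("scene",(310,220,430,310),"s1",6,s)
for n in("bolttop_left","handle_left","hinge_left","bolttop_right","handle_right","dish_center","pad"):
  for c in ("scene","top"):
    print(n,c,[( [round(float(v),1) for v in d["at"]],round(d["confidence"],2)) for d in tip_of(c,n)])
print(R.from_quat(read_tcp_rot()).as_matrix().round(3))
E
```

```text
bolttop_left scene [([296.1, 217.6], 0.56)]
bolttop_left top [([320.2, 167.7], 0.41)]
handle_left scene [([313.7, 207.1], 0.63)]
handle_left top [([320.9, 184.9], 0.78)]
hinge_left scene [([330.7, 211.9], 0.83)]
hinge_left top [([319.6, 201.5], 0.73)]
bolttop_right scene [([297.0, 218.7], 0.6), ([265.4, 189.8], 0.39)]
bolttop_right top [([375.8, 167.5], 0.44), ([315.9, 164.2], 0.39)]
handle_right scene [([283.5, 177.2], 0.8), ([263.7, 190.4], 0.31)]
handle_right top [([373.7, 183.0], 0.6)]
dish_center scene [([391.5, 229.8], 0.76), ([359.0, 199.1], 0.71), ([393.2, 269.8], 0.67), ([297.1, 180.6], 0.59)]
dish_center top [([345.3, 257.3], 0.95), ([242.1, 221.8], 0.76), ([285.4, 256.0], 0.7), ([173.7, 240.6], 0.62), ([344.7, 197.1], 0.16)]
pad scene [([342.0, 285.8], 0.96)]
pad top [([254.8, 181.7], 0.91)]
[[-0.904  0.428 -0.   ]
 [ 0.428  0.904 -0.   ]
 [ 0.    -0.    -1.   ]]
```

View pics/t1.png

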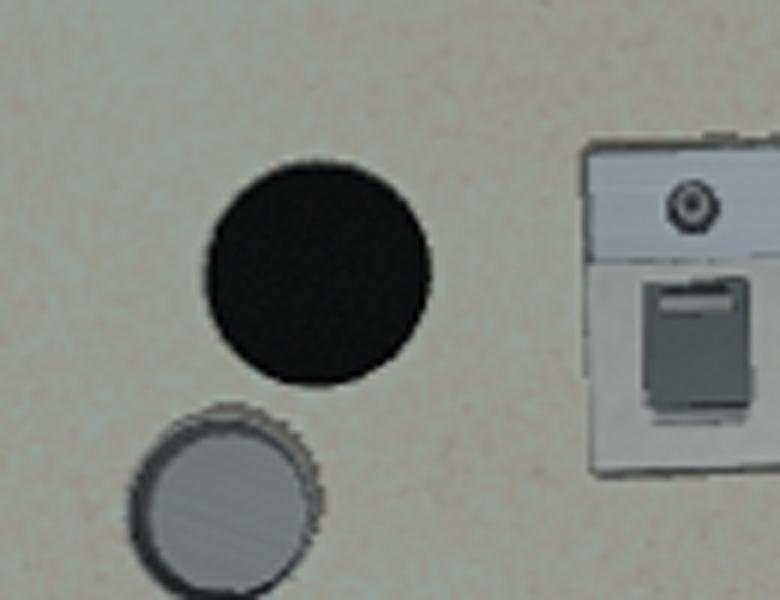

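View pics/t2.png

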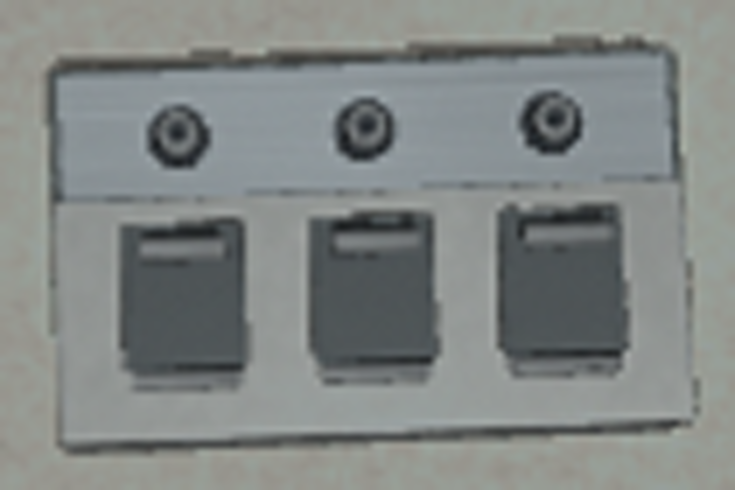

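View pics/s2.png

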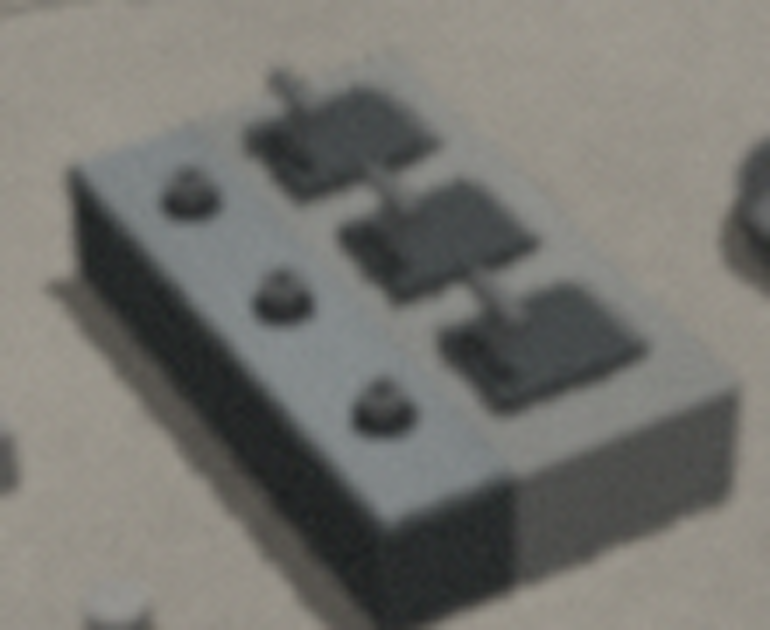

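View pics/s1.png

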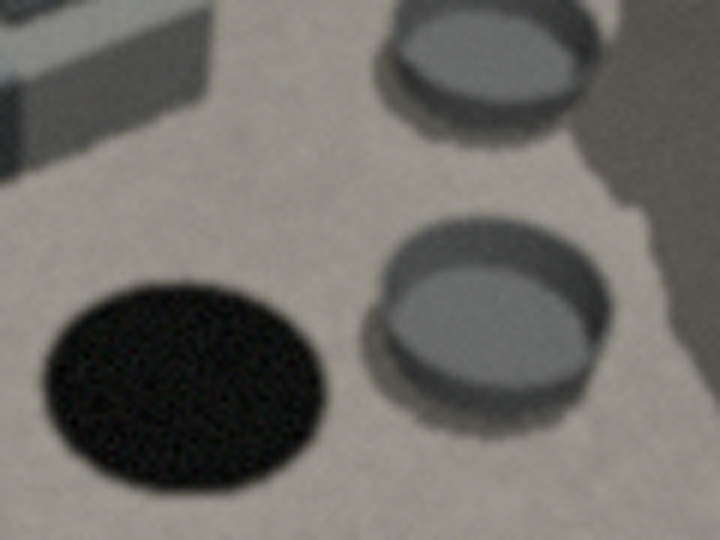

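```bash
cat > m.py <<'E'
from h import *
from scipy.optimize import least_squares
obs={}
for i,y in enumerate((.08,0,-.08)):
    obs[(.07,y,.074)]=[((294.9,221.1),(280.4,205.6),(267.1,190.9))[i],((320.4,169.2),(347.1,168.1),(373.9,167.1))[i]]
    obs[(.018,y,.095)]=[((309.8,206.2),(294.7,190.7),(280.6,177))[i],((321,185.6),(349,184.4),(376.3,183.4))[i]]
if __name__=="__main__":
  for k,(s,t) in obs.items():
    x,e=tri(s,t);print(k,x.round(4),np.round(e,4))
def world(p,k):
    c,s=np.cos(p[2]),np.sin(p[2]);return np.array([p[0]+c*k[0]-s*k[1],p[1]+s*k[0]+c*k[1],k[2]])
ks=list(obs)
def res(p,cs=("scene","top")):
    W=[world(p,k) for k in ks];r=[]
    for j,c in enumerate(("scene","top")):
        if c in cs:r.append(proj(c,W)-np.array([obs[k][j] for k in ks]))
    return np.concatenate(r).ravel()
f=least_squares(res,[.5,0,0]);p=f.x
if __name__=="__main__":
  print("fit",p,np.round(f.fun.reshape(-1,2),1).tolist())
  for c in("scene","top"): print(c,least_squares(lambda q:res(q,(c,)),[.5,0,0]).x)
  print("pad",tri((341,284.5),(258.2,180.3)),atz("scene",(341,284.5),.001),atz("top",(258.2,180.3),.001))
  print("dish floor",tri((391.3,274.7),(243.3,220.8)),atz("top",(243.3,220.8),.003),atz("scene",(391.3,274.7),.003))
  # auto pad centroid
  for c,b in(("top",(230,150,285,210)),("scene",(310,260,370,305))):
    im=cv2.cvtColor(read_camera(c),cv2.COLOR_RGB2GRAY);m=np.zeros_like(im);x0,y0,x1,y1=b;m[y0:y1,x0:x1]=(im[y0:y1,x0:x1]<60)
    M=cv2.moments(m,True);uv=(M["m10"]/M["m00"],M["m01"]/M["m00"]);print("pad auto",c,uv,atz(c,uv,.001))
E
python3 m.py
```

```text
(0.07, 0.08, 0.074) [0.6069 0.0142 0.0706] [0.0012 0.0012]
(0.018, 0.08, 0.095) [0.5565 0.0103 0.0992] [0.0014 0.0014]
(0.07, 0, 0.074) [ 0.6115 -0.0652  0.07  ] [0.001 0.001]
(0.018, 0, 0.095) [ 0.5608 -0.0704  0.0998] [0.0013 0.0013]
(0.07, -0.08, 0.074) [ 0.6156 -0.1449  0.0704] [0.0008 0.0008]
(0.018, -0.08, 0.095) [ 0.5655 -0.1498  0.0991] [0.0021 0.0021]
fit [ 0.54216222 -0.07066066  0.06597828] [[-0.5, -1.1], [1.1, 1.1], [-0.7, -1.3], [0.9, 1.6], [-1.0, -1.0], [0.9, 1.4], [-0.1, 0.2], [0.3, 0.4], [0.2, -0.1], [-0.2, 0.1], [0.3, -0.5], [0.0, -0.4]]
scene [ 0.54231585 -0.07166993  0.07833529]
top [ 0.54192472 -0.06990523  0.0549764 ]
pad (array([ 0.58058168,  0.21037469, -0.00269287]), [0.0024496513112633534, 0.002449651311263375]) [0.58047588 0.21460501 0.001     ] [0.58208295 0.2083999  0.001     ]
dish floor (array([0.45390524, 0.25098294, 0.00552997]), [0.0007753623009839758, 0.0007753623009840177]) [0.45461523 0.25097028 0.003     ] [0.45160094 0.2496065  0.003     ]
pad auto top (257.41704857928505, 180.31072410632447) [0.58202165 0.21086503 0.001     ]
pad auto scene (340.2818254603683, 284.3482786228983) [0.58178689 0.21330851 0.001     ]
```

```bash
cat >> h.py <<'E'
DISH=np.array([.4535,.2505]);PAD=np.array([.582,.212])
CH=np.array([.542,-.0705]);YAW=.06
def cw(x,y,z):
    c,s=np.cos(YAW),np.sin(YAW);return np.array([CH[0]+c*x-s*y,CH[1]+s*x+c*y,z])
def capq(yaw,a,off=0): # tool down tilted by a with the cap (normal towards robot)
    ax=np.array([-np.sin(YAW),np.cos(YAW),0])  # changer y; opening = rotation by -a about +y
    return (R.from_rotvec(-a*ax)*R.from_quat(down(yaw))).as_quat()
def bar(y,a,r=0):  # bar centre at opening a
    dx,dz=.052,.031;return cw(-.034+dx*np.cos(a)-dz*np.sin(a),y,.064+dz*np.cos(a)+dx*np.sin(a))
E
python3 - <<'E'
from h import *
d=PAD-DISH;th=np.arctan2(d[1],d[0]);print(d,th)
for y in(th+np.pi/2,th-np.pi/2):
    print(y,[None if (q:=inverse_kinematics([*p,.03],down(y))) is None else q.round(2) if hasattr(q,'round') else np.round(q,2) for p in(DISH,PAD)])
for s in(.08,0,-.08):
  for y in(YAW+np.pi/2,YAW-np.pi/2):
    for a in(0,.4,.8):
      q=inverse_kinematics(bar(s,a),capq(y,a)); q2=inverse_kinematics(bar(s,a),capq(y,0))
      print(s,round(y,2),a,bar(s,a).round(3),None if q is None else np.round(q,2),None if q2 is None else np.round(q2,2))
E
```

```text
[ 0.1285 -0.0385] -0.2910997791413755
1.2796965476535211 [array([-0.93,  0.48,  0.4 ,  2.07, -0.31,  0.65, -0.61]), array([-0.79,  0.65,  0.48,  1.82, -0.41,  0.77, -0.39])]
-1.861896105936272 [array([-0.52,  0.46, -0.08,  2.05,  0.06,  0.64,  2.22]), array([-0.37,  0.6 , -0.06,  1.8 ,  0.05,  0.75,  2.4 ])]
0.08 1.63 0 [0.555 0.01  0.095] [-0.57  0.45  0.57  1.97 -0.33  0.81  0.24] [-0.57  0.45  0.57  1.97 -0.33  0.81  0.24]
0.08 1.63 0.4 [0.539 0.009 0.113] [-0.66  0.22  0.6   2.28 -0.37  0.3   0.3 ] [-0.59  0.39  0.58  2.   -0.29  0.83  0.22]
0.08 1.63 0.8 [0.517 0.008 0.123] None [-0.62  0.34  0.6   2.04 -0.25  0.83  0.19]
0.08 -1.51 0 [0.555 0.01  0.095] [-1.06  0.98  1.37  1.98 -1.07  1.18 -2.32] [-1.06  0.98  1.37  1.98 -1.07  1.18 -2.32]
0.08 -1.51 0.4 [0.539 0.009 0.113] [-1.25  0.66  1.39  2.29 -1.31  0.67 -2.06] [-1.09  0.89  1.37  2.01 -0.99  1.15 -2.36]
0.08 -1.51 0.8 [0.517 0.008 0.123] None [-1.13  0.81  1.38  2.06 -0.92  1.11 -2.39]
0 1.63 0 [ 0.56  -0.069  0.095] [-0.48  0.49  0.65  1.95 -0.39  0.83  0.44] [-0.48  0.49  0.65  1.95 -0.39  0.83  0.44]
0 1.63 0.4 [ 0.54
[... 648 characters left out ...]
  1.91 -0.57  0.9   0.72] [-0.48  0.6   0.85  1.91 -0.57  0.9   0.72]
-0.08 1.63 0.4 [ 0.549 -0.15   0.113] [-0.42  0.33  0.77  2.2  -0.88  0.46  1.09] [-0.56  0.58  0.95  1.94 -0.59  0.93  0.75]
-0.08 1.63 0.8 [ 0.527 -0.152  0.123] [ 1.51  0.54 -1.22  2.38  2.67  0.19 -2.05] [-0.58  0.53  0.98  1.98 -0.55  0.92  0.74]
-0.08 -1.51 0 [ 0.565 -0.149  0.095] [-0.74  1.03  1.37  1.91 -1.1   1.23 -2.05] [-0.74  1.03  1.37  1.91 -1.1   1.23 -2.05]
-0.08 -1.51 0.4 [ 0.549 -0.15   0.113] [-0.83  0.78  1.38  2.21 -1.43  0.91 -1.69] [-0.76  0.95  1.37  1.94 -1.03  1.2  -2.07]
-0.08 -1.51 0.8 [ 0.527 -0.152  0.123] [ 1.51  0.54 -1.22  2.38  2.67  0.19  1.1 ] [-0.78  0.88  1.37  1.99 -0.97  1.16 -2.08]
```

```bash
python3 - <<'E'
from h import *
d=PAD-DISH;L=np.linalg.norm(d);u=d/L;q=down(np.arctan2(d[1],d[0])+np.pi/2)
move_gripper(.042,30);print("gap",read_finger_gap())
move_ptp([*DISH,.16],q)
movel([*DISH,.07],q,speed=.12)
print(read_time_s(),np.round(read_ft_force(),2))
crop("top",(180,150,300,250),"t3",6);crop("scene",(330,180,450,310),"s3",4)
E
```

```text
gap 0.04184590255827287
4.95 [ 0.09 -0.3  -0.86]
```

View pics/t3.png

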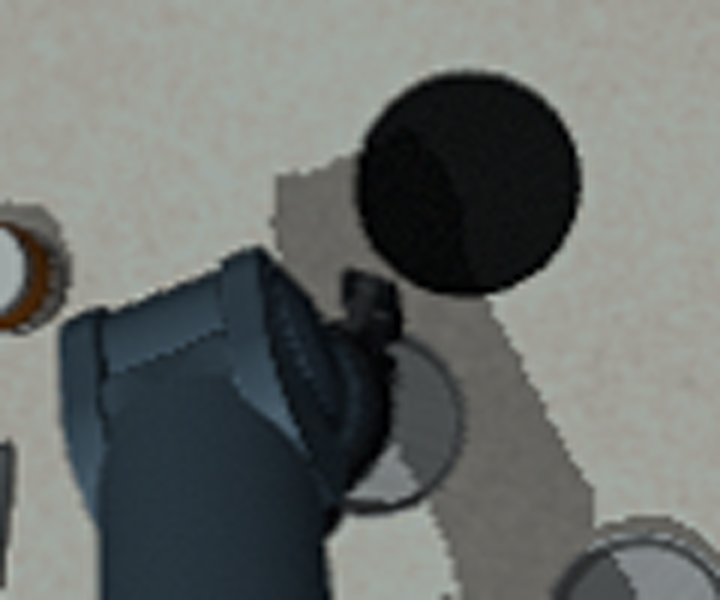

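View pics/s3.png

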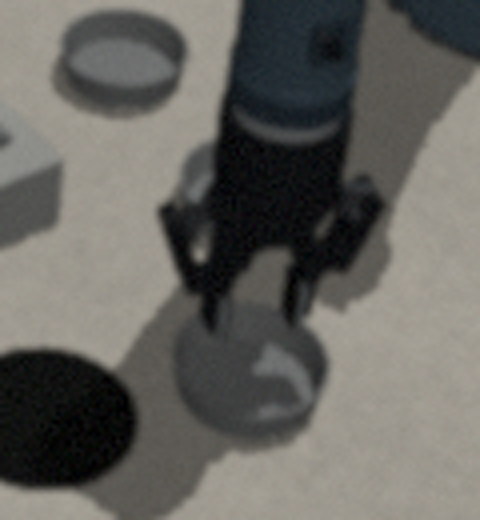

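```bash
python3 - <<'E'
from h import *
f0=np.array(read_ft_force());print(f0.round(2))
p=np.array(read_eef_pos())
for z in(.055,.045,.038,.033,.029):
    movel([p[0],p[1],z],speed=.06);f=np.array(read_ft_force())-f0;print(z,f.round(2))
    if np.linalg.norm(f)>3: break
crop("scene",(330,180,450,310),"s4",4);print(read_time_s())
E
```

```text
[ 0.2  -0.34  0.63]
0.055 [-0.39  0.58 -0.25]
0.045 [-0.33  0.54 -0.52]
0.038 [-0.27 -0.3  -0.44]
0.033 [ 0.06  0.44 -0.03]
0.029 [ 0.12  1.01 -0.95]
6.5833
```

View pics/s4.png

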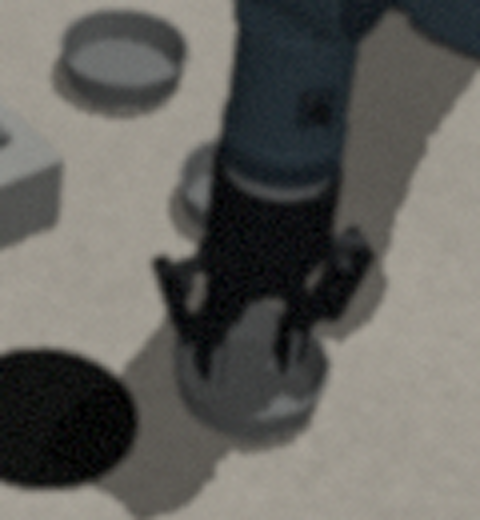

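```bash
python3 - <<'E'
from h import *
d=PAD-DISH;u=d/np.linalg.norm(d)
mid=PAD-.03*u
movel([*mid,.029],speed=.06);print(np.round(read_ft_force(),2))
e=PAD+.003*u
movel([*e,.029],speed=.04);pause(.1);print(np.round(read_ft_force(),2))
crop("scene",(290,220,410,320),"s5",5);crop("top",(205,135,305,235),"t5",5)
b=PAD-.000*u
movel([*b,.029],speed=.04)
movel([*b,.08],speed=.08)
movel([*b,.18],speed=.2)
print(read_time_s())
E
```

```text
[-2.25  0.78  1.32]
[-0.21  0.04  0.08]
11.3167
```

View pics/s5.png

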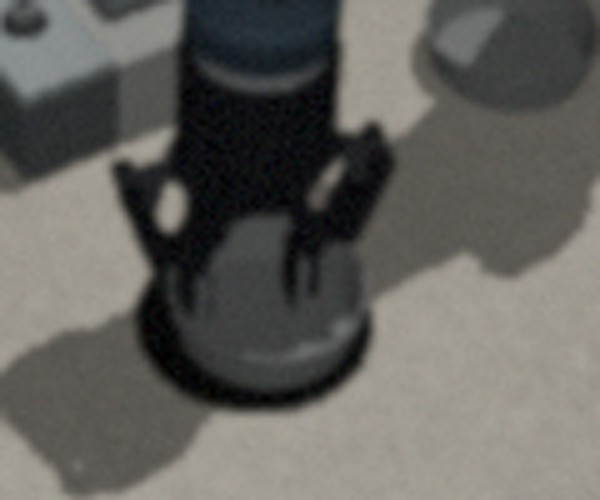

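```bash
python3 - <<'E'
from h import *
move_ptp(cw(.07,.04,.22),down(YAW+np.pi/2));move_gripper(0,40)
crop("scene",(290,220,410,320),"s6",6);crop("top",(205,135,305,235),"t6",6);print(read_time_s())
E
```

```text
12.85
```

View pics/s6.png

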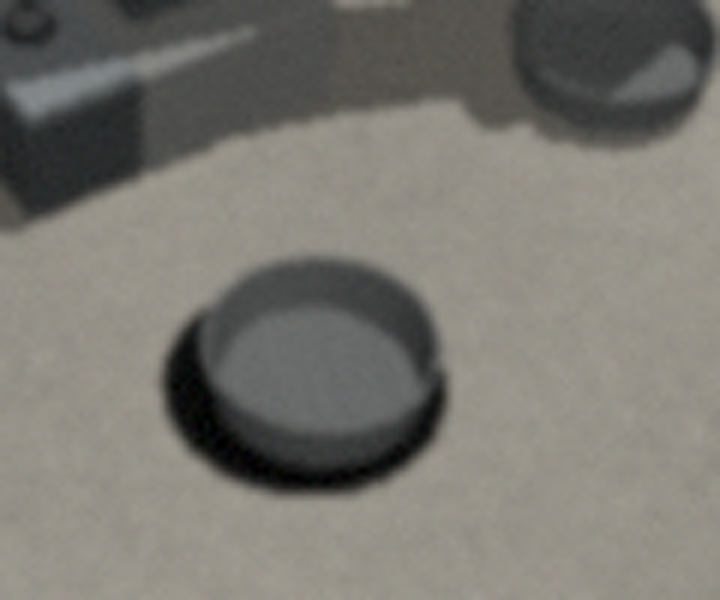

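View pics/t6.png

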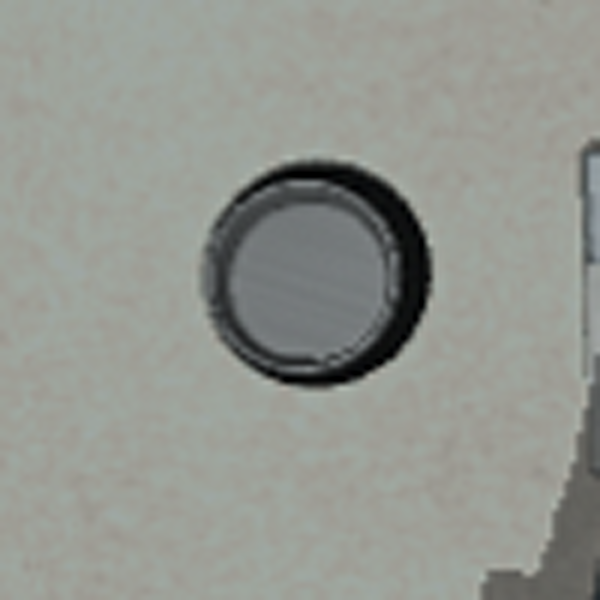

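```bash
cat > tap.py <<'E'
import sys
from h import *
y=float(sys.argv[1]);q=down(YAW+np.pi/2)
move_ptp(cw(.07,y,.13),q);movel(cw(.07,y,.102),speed=.08);pause(.15)
f0=np.mean([read_ft_force() for _ in range(5)],0);log=[]
for z in np.arange(.099,.078,-.0015):
    movel(cw(.07,y,z),speed=.03);pause(.05);f=np.array(read_ft_force())-f0;log.append((round(z*1000,1),round(read_eef_pos()[2]*1000,1),round(f[2],1)))
    if f[2]>11: break
print(y,log,read_time_s())
movel(cw(.07,y,.13),speed=.15)
E
python3 - <<'E'
from h import *
print(atz("top",(256.3,181.7),.003),atz("scene",(343,281.3),.003),read_finger_gap())
E
python3 tap.py .08
```

```text
[0.57732518 0.21393627 0.003     ] [0.57150089 0.20940091 0.003     ] -0.00011812352420080453
0.08 [(np.float64(99.0), np.float64(99.0), np.float64(0.9)), (np.float64(97.5), np.float64(97.4), np.float64(-0.2)), (np.float64(96.0), np.float64(95.9), np.float64(-0.6)), (np.float64(94.5), np.float64(94.4), np.float64(-0.0)), (np.float64(93.0), np.float64(93.0), np.float64(0.0)), (np.float64(91.5), np.float64(92.6), np.float64(6.3)), (np.float64(90.0), np.float64(92.5), np.float64(12.9))] 16.075
```

```bash
python3 tap.py 0
```

```text
0.0 [(np.float64(99.0), np.float64(99.1), np.float64(0.1)), (np.float64(97.5), np.float64(97.5), np.float64(-0.5)), (np.float64(96.0), np.float64(95.9), np.float64(-0.6)), (np.float64(94.5), np.float64(94.4), np.float64(-0.4)), (np.float64(93.0), np.float64(93.0), np.float64(-0.2)), (np.float64(91.5), np.float64(91.5), np.float64(1.1)), (np.float64(90.0), np.float64(89.9), np.float64(0.7)), (np.float64(88.5), np.float64(88.4), np.float64(0.9)), (np.float64(87.0), np.float64(86.9), np.float64(1.3)), (np.float64(85.5), np.float64(85.4), np.float64(1.5)), (np.float64(84.0), np.float64(85.1), np.float64(6.4)), (np.float64(82.5), np.float64(85.0), np.float64(13.8))] 21.1583
```

```bash
python3 - <<'E'
from h import *
q=down(YAW+np.pi/2)
move_ptp([.44,.0,.22],q);move_gripper(.035,40)
s=crop("scene",(240,165,350,255),"s7",7);print(read_time_s())
E
```

```text
22.9417
```

View pics/s7.png

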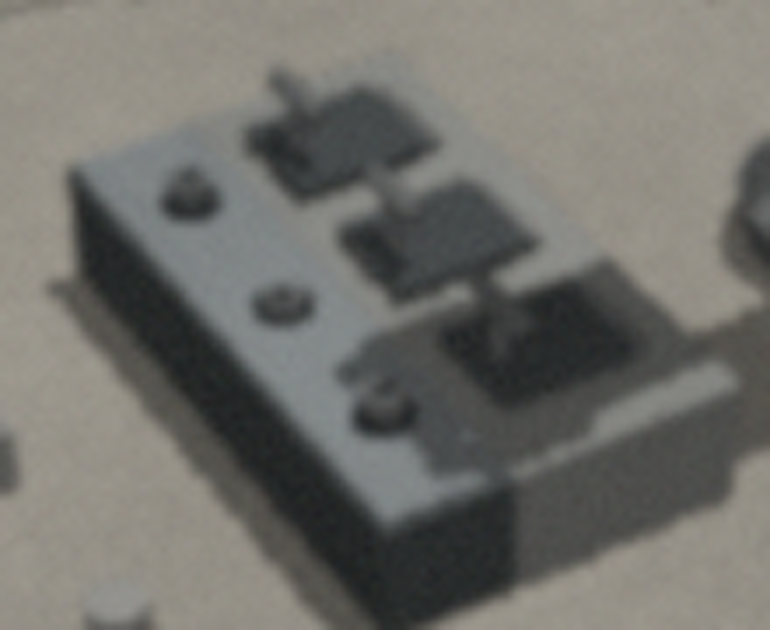

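```bash
python3 - <<'E'
from h import *
q=down(YAW+np.pi/2);b=bar(0,0)
move_ptp([b[0],b[1],.16],q);pause(.1)
f0=np.array(read_ft_force())
movel([b[0],b[1],.120],speed=.08);print((np.array(read_ft_force())-f0).round(2))
movel([b[0],b[1],.101],speed=.06);print((np.array(read_ft_force())-f0).round(2))
crop("scene",(240,130,350,230),"s8",6)
move_gripper(0,30);pause(.1);print(read_finger_gap(),(np.array(read_ft_force())-f0).round(2),read_time_s())
crop("scene",(240,130,350,230),"s9",6)
E
```

```text
[-0.54  0.53  0.41]
[0.24 0.42 0.95]
0.00851889139751298 [ 1.77 -0.22 -0.13] 25.3
```

View pics/s9.png

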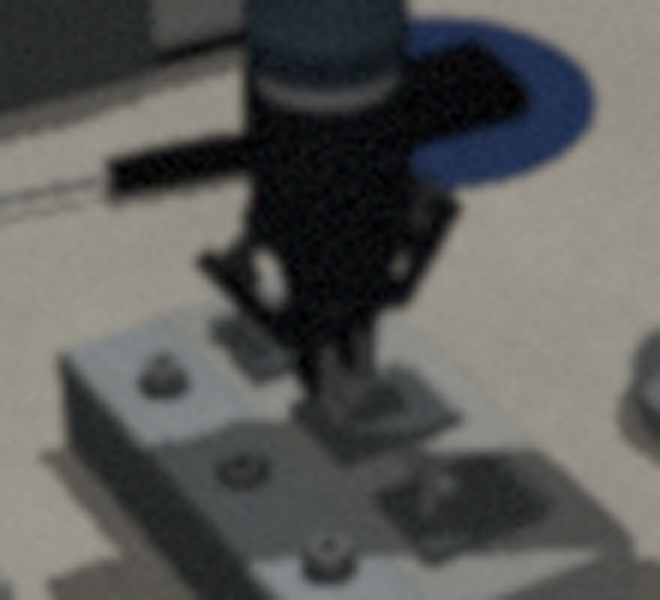

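```bash
python3 - <<'E'
from h import *
f0=np.array(read_ft_force())
for a in np.arange(.1,.81,.1):
    t=min(.3,a*.4);q=capq(YAW+np.pi/2,t);p=bar(0,a)-.006*R.from_quat(q).apply([0,0,1])
    try: movel(p,q,speed=.03)
    except MotionError as e: print("ERR",a,e);break
    f=np.array(read_ft_force());print(round(a,1),f.round(1),round(read_finger_gap(),4),np.round(read_qpos(),2)[5])
    if np.linalg.norm(f)>35: break
print(read_time_s());pause(.2)
crop("scene",(240,100,380,230),"s10",4.5);crop("top",(200,130,400,240),"t10",4)
E
```

```text
0.1 [ 3.7  0.2 -1. ] 0.0085 0.79
0.2 [ 5.8  0.4 -2.3] 0.0087 0.74
0.3 [ 5.6  0.3 -4. ] 0.0088 0.7
0.4 [ 7.2  1.1 -5.2] 0.0088 0.65
0.5 [ 9.6  0.6 -6.8] 0.0085 0.6
0.6 [ 8.6  0.3 -6.2] 0.0087 0.55
0.7 [ 11.9   0.2 -10.5] 0.0087 0.5
0.8 [ 13.4   1.1 -10.8] 0.009 0.48
28.2167
```

View pics/s10.png

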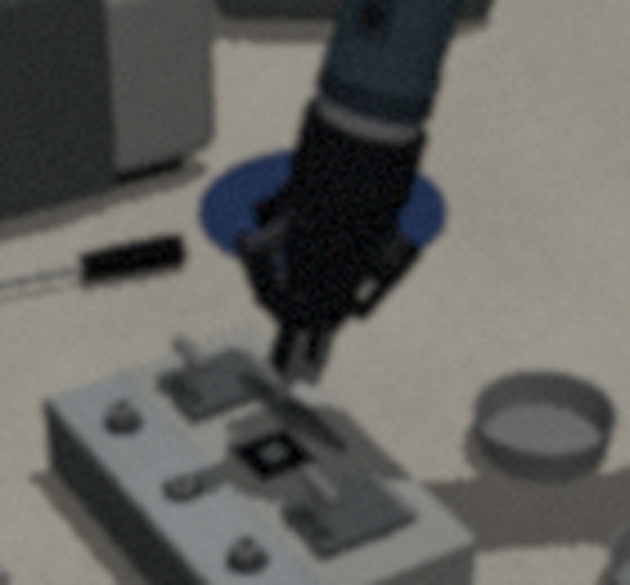

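View pics/t10.png

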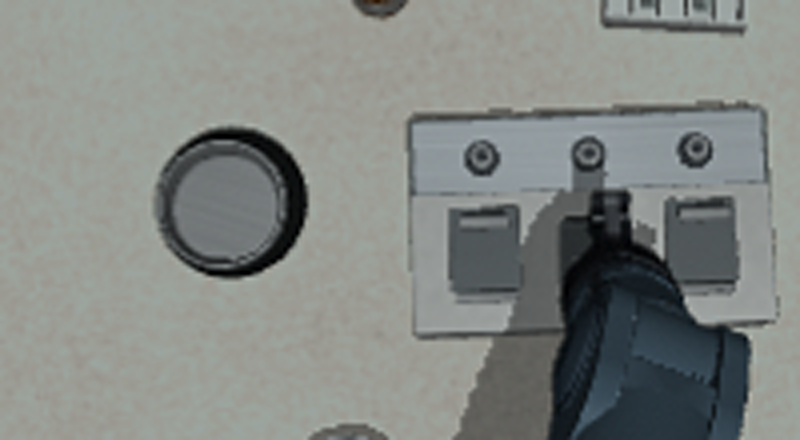

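```bash
python3 - <<'E'
from h import *
im=read_camera("scene")
k=cv2.resize(im[100:230,240:380,::-1],None,fx=5,fy=5,interpolation=cv2.INTER_CUBIC)
for a,col in((.6,(255,0,0)),(.8,(0,255,0)),(1.0,(0,0,255))):
    c=[]
    for r,y in((0,.026),(.062,.026),(.062,-.026),(0,-.026)):
        n=.002 # top face above hinge
        c.append(cw(-.034+r*np.cos(a)-n*np.sin(a),y,.064+n*np.cos(a)+r*np.sin(a)))
    p=((proj("scene",c)-[240,100])*5).astype(int)
    print(a,p.tolist());cv2.polylines(k,[p],True,col,1)
    b=[((proj("scene",[bar(s,a)])[0]-[240,100])*5).astype(int) for s in(-.018,.018)];cv2.line(k,tuple(map(int,b[0])),tuple(map(int,b[1])),col,1)
cv2.imwrite("pics/s11.png",k)
print(np.round(read_ft_force(),1),np.round(read_ft_torque(),2),np.round(read_eef_pos(),4),read_time_s())
t=min(.3,.8);q=capq(YAW+np.pi/2,t);print((bar(0,.8)-.006*R.from_quat(q).apply([0,0,1])).round(4))
E
```

```text
0.6 [[382, 495], [304, 475], [257, 428], [334, 449]]
0.8 [[383, 496], [317, 457], [269, 411], [335, 450]]
1.0 [[383, 496], [332, 441], [284, 394], [335, 450]]
[12.7  0.8 -9. ] [ 0.37 -2.46 -0.22] [ 0.5245 -0.0714  0.1304] 28.5667
[ 0.5203 -0.0718  0.1286]
```

View pics/s11.png

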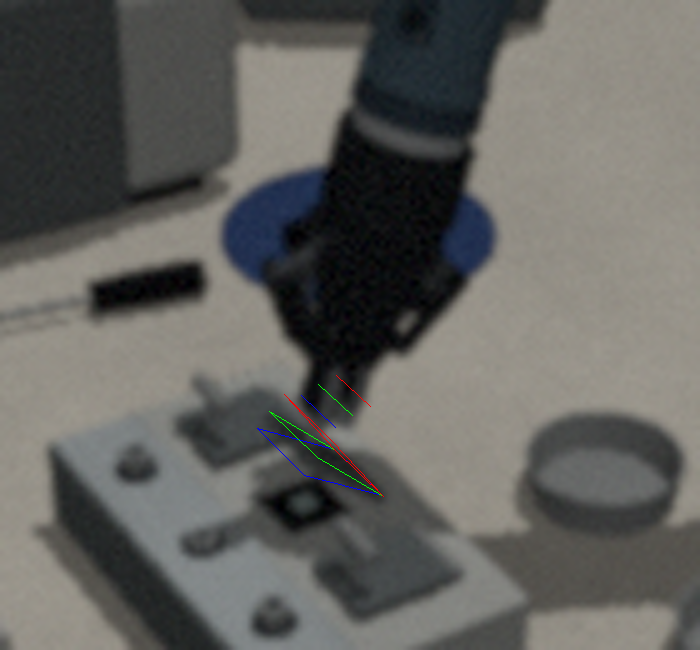

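```bash
python3 - <<'E'
from h import *
h=cw(-.034,0,.064)
for i in range(3):
    p=np.array(read_eef_pos())+.006*R.from_quat(read_tcp_rot()).apply([0,0,1])-h
    print(round(np.arctan2(p[2],p[0])-np.arctan2(.031,.052),3),round(float(np.hypot(p[0],p[2])),4),round(read_finger_gap(),4),np.round(read_ft_force(),1));pause(.5)
s=read_camera("scene");cv2.imwrite("pics/s12.png",s[:,:,::-1])
E
```

```text
0.741 0.0634 0.0092 [12.7  0.8 -9. ]
0.741 0.0634 0.0087 [ 11.8   0.7 -10.7]
0.741 0.0633 0.0087 [12.1  1.  -9.8]
```

View pics/s12.png

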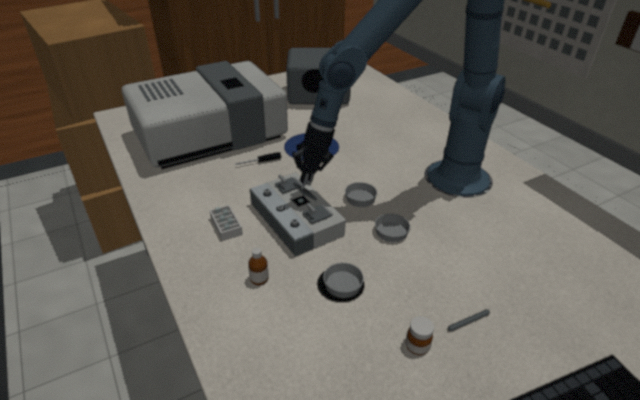

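Everything is holding still: the dish is on the pad at (343, 281), the middle cap is open at about (305, 185), the other caps are shut, and the bystanders are where they started. I'm handing in.

```bash
python3 -c "
from bench import *
sign_off();print(read_time_s())"
```

```text
the job is handed in; nothing more can be done
the job is handed in; nothing more can be done
```

The job is handed in: the dish is on the pad, the loose bolt turned out to be the middle one, and the gripper is holding the middle cap open.

- **Dish:** I slid the leftmost of the three dishes onto the pad by pushing its wall from inside, without lifting it. The top view puts it about 5 mm off the pad's centre and the scene view about 11 mm. The two views disagree, but both are inside the 20 mm limit.
- **Bolts:** The left bolt held firm at 13 N. The middle bolt sank about 8 mm, from 74 to 66 mm above the bench, and a picture showed it staying down. I did not tap the right bolt. The middle one gave at only 1 to 1.5 N on my readings, less than the 3 to 5 N stated.
- **Cap:** The middle cap is held at about 0.74 rad (42°), worked out from the arm's position, and a picture agreed. Over the last second the angle did not change, with the fingers 8.7 mm apart on the bar. The handle pulled back with about 15 N, more than the cap's weight explains, because the arm sits about 4 mm short of its target.
- **Rest of the scene:** In the last picture the other two caps were shut and the bystanders looked unmoved. The last clock reading was about 28.6 s, roughly 1.5 s before hand-in.

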